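Set the splash guard and hold a steam trap down in the sprung test cradle

ROBOT

A 6-joint arm with a two-finger parallel gripper is mounted at the origin on the work surface. World frame = base frame: x ahead of the robot, y to its left, z up, the work surface at z = 0. Lengths are in mm, angles in degrees, forces in N, time in s.
With the tool pointing down it reaches from about 350 to 850 mm from the base axis. Payload 8.1 kg.
Tool frame: the origin (TCP) lies at the very end of the fingers, on their centre line; the grasp point (between the pads) lies r.tcp_to_grasp behind it (r.tcp_to_grasp is the distance from the TCP to the grasp point, in mm); z points along the fingers, y is the line along which they close (so a half turn about z gives the same grasp; the last joint's range is limited). The gripper opens to 85 mm and grips with 20 to 120 N. Pads are 22 mm wide; open, the fingers measure 114 mm over their backs; the gripper's body (76 mm by 85 mm) begins 54 mm behind the grasp point. The pads swing forward as they close: fully open they stand 13 mm farther back than shut.
Start: joints at [71.253, 7.471, 85.268, -0, 87.261, -4.893], TCP at [143.648, 582.555, 231.292] pointing down, gripper open.
Joint ranges: [-169.43, 169.43], [-51.17, 129.36], [1.28, 143.12], [-76.62, 256.62], [0, 156.53], [-152.29, 152.29]. Speed limits (degrees/s): [136.94, 136.94, 159.86, 180, 180, 180].

INTERFACE

Orientations are given as [roll, pitch, yaw] about the fixed x, y, z axes, in that order (R = Rz(yaw) Ry(pitch) Rx(roll)).
In Python, from bench import r gives the robot as it stands.
- The arm moves only by the shell command python3 -m handwheel 'ROWS' [OPENING] [FORCE]. ROWS is JSON, a list of rows, each a list of 4 numbers: the shift along the tool's x, y, z in m, then the turn about the tool's z in degrees. A call has 1 to 10 rows; each row shifts and turns the commanded pose from where the row before left it, along the tool's axes as they then stand; what a row does not reach is not made up. A row lasts 1/10 s, in which the tool goes at most 50 mm and 8.59 degrees, less where a joint would pass 70% of its speed; a pose out of reach is approached as far as the arm can. A call is refused whole if a number of a shift passes 0.05 or a number of a turn 8.59, either way. A call with a gripper value outside its range is refused whole. OPENING is the finger opening in m, from 0 to 0.0854, set as the call begins (- or left out, the last holds). The fingers move at their own pace and stop on an object; FORCE is the grip in N (left out, the last holds). Time passes only in rows, so rows that do not move let the fingers close. It gives the time, the measured TCP pose, the force, the opening and the grip force at its end, in the units of the state.
- r.sense(): the state, without advancing time (a new reading comes with each control period).
- r.snapshot(name): name is "scene" or "side" or "wrist"; returns the picture (384x512x3 uint8, red, green, blue); there is no depth.
- r.camera_params(name): a dict with "fx", "fy", "cx", "cy" (pixels), "D" ([k1, k2, p1, p2, k3] as OpenCV has them; the pictures are not rectified), "R" (3x3) and "t" (3): a world point X has camera coordinates R X + t; the wrist camera has in their place "mount" (4x4, takes a point from camera to tool coordinates, whose origin is the TCP and whose axes are the flange's). Camera axes: x right, y down, z forward; pixel columns grow to the right and rows downward; lengths in mm; the calibration is good to about 2 mm. A picture is of the moment at which its call begins: read the wrist's pose just before it. camera_params takes no time and is no camera call.
- r.hand_in(): hands the job in; it is judged then, once.
The state is a dict: "time": time; "joint_pos": joint angles; "qd": joint speeds; "joint_efforts": joint torques, N m; "tool_pos": TCP position; "tcp_rot": TCP orientation; "ft_force": force on the tool from outside, world axes, zero at the start; "wrist_torque": the same for the moment, N m; "finger_gap": finger opening in mm; "grip_force": force on a finger pad.
Only numpy, scipy, OpenCV 4.12 (cv2) and the standard library are available. Lean on these libraries where they do the work, as an engineer would, in place of code of your own. Each camera call takes 0.05 s, during which the arm holds its last target. There are 200 camera calls.

TASK

First take the yellow splash guard out of its rack, stand it on a short edge on the bench on the cradle's side of the galvanized bar, squarely in front of its middle, and leave it leaning back at a clear slant against the bar. Then set the cast-iron trap upright, dome down, in the sprung ring of the test cradle, press until the ring is at the bottom of its travel, and finish while still holding it pressed down there. Leave the brass unions, strainer and ball valve where they are.

Things in the scene. Friction and masses are not known exactly. Their poses are not given: they have to be found in the camera images.
- guard: Yellow rigid splash guard: flat plate 110 wide (its x) x 10 thick (y) x 150 high (z), about 0.22 kg. Origin: centre of its underside (a short edge); z up along the plate. Starts upright in the rack's slot, underside 10 mm above the bench; can be gripped across its thickness near the top. Faces and short edges are alike.
- rack: Grey slotted rack fixed to the bench, 120 (x) x 40 (y) x 45 mm high; slot along its x, 15 mm wide, floor 10 mm above the bench, open at both ends. Origin at the centre of its underside, z up.
- guard_rest: Galvanized support, fixed: round bar along its x, 130 mm long, 12 mm diameter, axis 85 mm above the origin, which lies on the bench. Posts at x = -55 and +55 mm behind the bar; their foot plates reach 5 mm in front and 30 mm behind the bar's axis. Its -y side faces the cradle: the guard's foot goes on the -y side, its top leans toward +y onto the bar.
- trap: Loose squat cast-iron steam trap, 82 mm high, about 0.6 kg: dark domed round body, 68 mm diameter, 0 to 47 mm up, foot 28 mm wide; round steel cap, 38 mm diameter, 47 to 82 mm up, to grip. Port stubs (22 mm diameter, 34 mm up) reach 44 mm along +x and -x. Origin: centre of its underside, z up. Starts upright on the bench. Seated in the ring, its underside is about 10 mm below the ring's top.
- stand: Base of the test cradle, fixed to the bench: blue disc 112 mm diameter, 12 mm thick, with three dark sleeves up to 36 mm high. Origin at the centre of its underside, z up; its axis is the ring's axis.
- ring_top (a point): Centre of the top plane of the cradle's steel ring (outer diameter 74, inner 54, height 16 mm, three ears out to 53 mm from the axis); 72 mm above the bench when the ring is up. The ring moves straight down only.
- cradle (a joint): How far the ring is pressed down, m: 0 is up, 0.020 is the lower stop (ring on the sleeves). Springs: about 8 N preload plus 0.7 N per mm, 22 N at the stop. The trap's own weight sinks it 2 mm at most; the robot has to push with roughly 11 to 17 N.
- union_a: Loose brass hex union, 44 mm high, 48 mm across the nut; bystander. Origin at the centre of its underside.
- union_b: A second brass hex union, the same size; bystander. Origin at the centre of its underside.
- strainer: Loose stainless strainer screen cylinder, 42 mm diameter, 75 mm high, standing; bystander. Origin at the centre of its underside.
- valve: Loose brass ball valve with red lever handle, 78 mm long, about 53 mm high; bystander. Origin at the centre of its underside.
Mind the look-alikes: they are no part of the job. What is shaped like the trap but green is not meant.

How it is judged:
By the outcome, as a careful person would: the job done as asked, in the order asked, and still so for the second after the job is handed in, while the arm keeps its last pose, push and grip.
It also fails if it takes over 58 s, if anything falls off the work surface, if the arm or the gripper's body presses on something with over 40 N, if the wrist force passes 120 N, or if a joint passes its speed limit or range.

## Working session

There is one attempt and no reset: what is moved stays moved. The work goes in short steps, Python scripts to look and compute and a shell command to move; the robot and the scene stay as the last step left them, time stands still between calls to the robot, and variables do not carry over. Pictures are saved under pics/ and viewed, at most 10 in all, crops included, and the job is handed in when it is done.

```bash
mkdir -p pics; ls
cat > h.py <<'E'
import numpy as np, cv2
from bench import r
def save(n,im): cv2.imwrite('pics/'+n+'.png',im[:,:,::-1])
def K(p): return np.array([[p['fx'],0,p['cx']],[0,p['fy'],p['cy']],[0,0,1.]])
from scipy.spatial.transform import Rotation as Ro
def cam(name,s=None):
    p=r.camera_params(name)
    if 'mount' in p:
        s=s or r.sense(); M=np.array(p['mount']); T=np.eye(4)
        T[:3,:3]=Ro.from_euler('xyz',s['tcp_rot'],degrees=True).as_matrix(); T[:3,3]=s['tool_pos']
        W=T@M; return p,W[:3,:3].T,-W[:3,:3].T@W[:3,3]
    return p,np.array(p['R']),np.array(p['t'])
def ray(name,px,s=None):
    p,R,t=cam(name,s); u=cv2.undistortPoints(np.array(px,float).reshape(-1,1,2),K(p),np.array(p['D']))[:,0]
    d=np.c_[u,np.ones(len(u))]@R; return -R.T@t,d
def plane(name,px,z,s=None):
    o,d=ray(name,px,s); return o+d*((z-o[2])/d[:,2])[:,None]
def proj(name,X,s=None):
    p,R,t=cam(name,s); return cv2.projectPoints(np.array(X,float).reshape(-1,1,3),R,np.array(t,float),K(p),np.array(p['D']))[0][:,0]
def tri(a,pa,b,pb,sa=None,sb=None):
    o1,d1=ray(a,[pa],sa);o2,d2=ray(b,[pb],sb);A=np.c_[d1[0],-d2[0]];k=np.linalg.lstsq(A,o2-o1,rcond=None)[0]
    x=o1+k[0]*d1[0];y=o2+k[1]*d2[0];return (x+y)/2,np.linalg.norm(x-y)
E
python3 - <<'E'
from h import *
print(r.sense())
print(r.tcp_to_grasp)
for n in ['scene','side','wrist']:
    im=r.snapshot(n); save(n+'0',im)
    p,R,t=cam(n); print(n,p['fx'],-R.T@t,R[2])
a=cv2.imread('pics/scene0.png');b=cv2.imread('pics/side0.png')
cv2.imwrite('pics/scene0x.png',cv2.resize(a,(800,600)));cv2.imwrite('pics/side0x.png',cv2.resize(b,(800,600)))
E
```

```text
pics
{'time': 0.0, 'joint_pos': array([ 7.12531679e+01,  7.51533246e+00,  8.53308785e+01, -1.38673668e-03,
        8.72624164e+01, -4.89475098e+00]), 'qd': array([-0.01082745, -0.03485449, -0.00495745, -0.05523118, -0.00794103,
       -0.04945544]), 'joint_efforts': array([ 4.86638128e-04, -5.69380760e+01, -5.00571620e+01, -2.02973324e-04,
        1.45801215e-02, -9.15550208e-05]), 'tool_pos': array([143.47052465, 582.00932132, 230.22678125]), 'tcp_rot': array([-1.79891651e+02, -7.88872112e-03,  1.66147979e+02]), 'ft_force': array([0.15645506, 0.11304105, 0.22742391]), 'wrist_torque': array([0.0222917 , 0.00901651, 0.00167384]), 'grip_force': 0.0, 'finger_gap': 85.52932012616628}
18.700000000000003
scene 410.28279888573184 [ 998.92005294 -728.29222273  764.0216862 ] [-0.4104646   0.65525214 -0.63416358]
side 488.59496216956006 [ 433.60400078  949.4648289  1031.23237218] [ 0.08864193 -0.70083054 -0.70779882]
wrist 332.99050405864693 [ 76.02099063 600.0852075  373.74874155] [ 0.26832028 -0.06714882 -0.96098661]
```

View pics/scene0x.png

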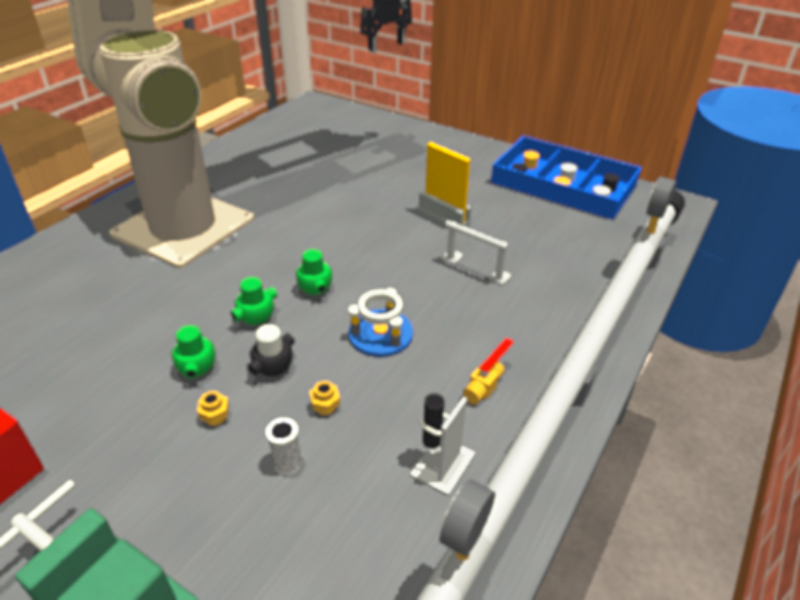

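View pics/side0x.png

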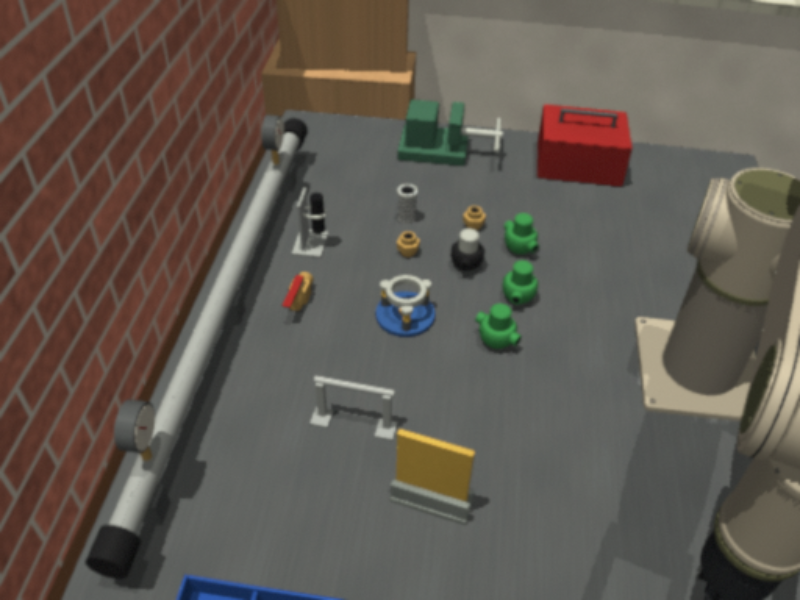

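Scene (800 px scale): trap look-alikes are three green ones at (193,352), (254,302) and (313,274). The dark one with a steel cap at (270,350) is the trap. The guard is at (447,178), the bar at (477,235) and the cradle at (380,315). In the side view the trap is at (468,250), guard at (434,466), bar at (354,385) and cradle at (406,295).

Run:
```python
from h import *
S=cv2.imread('pics/scene0.png');D=cv2.imread('pics/side0.png')
def comp(im,lo,hi,box):
    h=cv2.cvtColor(im,cv2.COLOR_BGR2HSV);m=cv2.inRange(h,lo,hi);x0,y0,x1,y1=[int(v*.64) for v in box]
    k=np.zeros_like(m);k[y0:y1,x0:x1]=m[y0:y1,x0:x1]
    n,l,st,c=cv2.connectedComponentsWithStats(k);i=1+np.argmax(st[1:,4]);return (l==i).astype(np.uint8),st[i],c[i]
g={}
for n,im,b in [('scene',S,(415,130,480,230)),('side',D,(380,420,490,520))]:
    m,st,c=comp(im,(18,120,80),(32,255,255),b)
    q=cv2.approxPolyDP(cv2.findContours(m,0,2)[0][0],3,True)[:,0];print(n,'guard',q.tolist())
    g[n]=q
for n,im,bs in [('scene',S,(345,280,420,325)),('side',D,(375,270,435,330))]:
    h=cv2.cvtColor(im,cv2.COLOR_BGR2HSV); m,st,c=comp(im,(0,0,140),(180,60,255),bs);print(n,'ring',st,c)
    m,st,c=comp(im,(100,120,60),(125,255,255),(345,270,440,360) if n=='scene' else (360,260,450,350))
    e=cv2.minAreaRect(cv2.findNonZero(m));el=cv2.fitEllipse(cv2.convexHull(cv2.findNonZero(m)));print('disc',el, plane(n,[el[0]],12))
    m,st,c=comp(im,(0,0,140),(180,60,255),(250,318,290,362) if n=='scene' else (450,225,490,255));print('cap',st,c,plane(n,[c],65))
cr=[S[70:200,240:350],S[195:250,140:205],D[230:340,180:310],D[130:220,230:340]]
cv2.imwrite('pics/c1.png',np.vstack([np.hstack([cv2.resize(cr[0],(400,300),interpolation=2),cv2.resize(cr[1],(400,300),interpolation=2)]),np.hstack([cv2.resize(cr[2],(400,300),interpolation=2),cv2.resize(cr[3],(400,300),interpolation=2)])]))
```

```text
scene guard [[274, 91], [272, 122], [294, 132], [297, 141], [300, 101]]
side guard [[255, 275], [254, 306], [298, 319], [303, 289]]
scene ring [ 220  179   48   29 1169] [243.80667237 191.47989735]
disc ((243.73585510253906, 213.31362915039062), (27.676593780517578, 40.972774505615234), 84.7201156616211) [[549.9031686  -59.92547444  12.        ]]
cap [160 203  25  24 325] [173.27384615 213.35692308] [[ 434.06978665 -202.02026813   65.        ]]
side ring [243 176  33  24 274] [259.19708029 185.41240876]
disc ((259.0586242675781, 200.79156494140625), (27.42038917541504, 37.244083404541016), 90.9627456665039) [[542.37853738 -45.15288515  12.        ]]
cap [294 146  12   9  81] [299.64197531 150.01234568] [[ 441.34191536 -231.45176572   65.        ]]
```

View pics/c1.png

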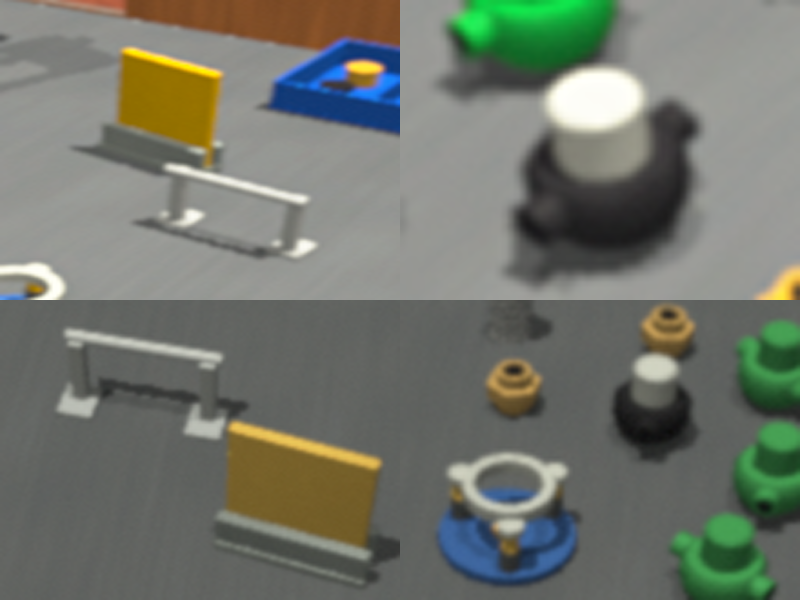

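Run:
```python
from h import *
np.set_printoptions(precision=1,suppress=True)
def c(o,sx,sy,X,Y): return [o[0]+(X+.5)/sx-.5,o[1]+(Y+.5)/sy-.5]
c1=lambda X,Y:c((240,70),400/110,300/130,X,Y)
c2=lambda X,Y:c((140,195),400/65,300/55,X,Y)
c3=lambda X,Y:c((180,230),400/130,300/110,X,Y)
c4=lambda X,Y:c((230,130),400/110,300/90,X,Y)
print('bar -x',tri('scene',c1(167,169),'side',c3(220,358-300)))
print('bar +x',tri('scene',c1(307,202),'side',c3(68,335-300)))
print('guard scene z160',plane('scene',[c1(121,49),c1(221,71)],160),'side',plane('side',[c3(380,460-300),c3(229,424-300)],160))
print('cap',tri('scene',c2(196,99),'side',c4(257,68)), plane('scene',[c2(196,99)],82),plane('side',[c4(257,68)],82))
# stubs at z=34
print('stubs scene',plane('scene',[c2(130,220),c2(283,115)],34))
# ring center side: ellipse inner
print('ring side',plane('side',[c4(508-400+0,484-300)],72))
print('disc mid', plane('scene',[(243.7,213.3)],12),plane('side',[(259.06,200.8)],12))
# ring scene
S=cv2.imread('pics/scene0.png');h=cv2.cvtColor(S,cv2.COLOR_BGR2HSV)
print(cv2.inRange(h,(0,0,170),(180,40,255))[178:206,218:270].astype(bool).astype(int).sum(1))
cv2.imwrite('pics/ring.png',cv2.resize(S[175:235,210:280],(700,600),interpolation=2))
```

```text
bar -x (array([530.2, 200.7,  85.4]), np.float64(1.6161627886315295))
bar +x (array([657.6, 194.3,  86. ]), np.float64(1.9381797170923012))
guard scene z160 [[397.6 346.2 160. ]
 [503.2 336.1 160. ]] side [[399.  344.3 160. ]
 [507.4 325.7 160. ]]
cap (array([ 439.7, -213.6,   79.3]), np.float64(1.2059815507262457)) [[ 442.6 -215.6   82. ]] [[ 439.2 -210.8   82. ]]
stubs scene [[ 434.3 -254.5   34. ]
 [ 441.5 -168.2   34. ]]
ring side [[543.6 -49.7  72. ]]
disc mid [[549.8 -59.9  12. ]] [[542.4 -45.1  12. ]]
[ 0  0  0  0  0  2 12 18 20 23 25 19 14 13 11 10 15 16 18 20 21 22 23 22
 22 20 14  8]
```

View pics/ring.png

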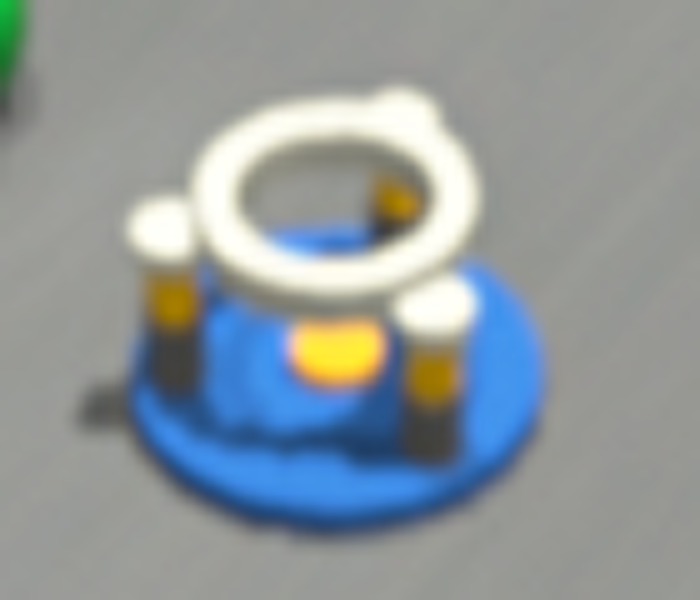

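The crop shows the dark body with a steel cap, so the trap choice is confirmed. The ring's inner ellipse centre is at about native (243,194). The bar's middle is about (594,197), and the guard is about (452,338) with yaw −7.5°. I'll move above the guard and refine with the wrist view.

```bash
python3 -m handwheel '[[0,0,0,-6.4],[-0.03,-0.018,0,0],[-0.03,-0.018,0,0],[-0.03,-0.018,0,0],[-0.03,-0.018,0,0],[-0.03,-0.018,0,0],[-0.03,-0.018,0,0],[-0.03,-0.018,0,0],[-0.03,-0.018,0,0],[-0.03,-0.018,0,0]]'; python3 -m handwheel '[[-0.03,-0.018,0,0],[-0.02,-0.012,0,0],[-0.018,-0.01,0,0],[0,0,0,0],[0,0,0,0]]'
python3 - <<'E'
from h import *
np.set_printoptions(precision=1,suppress=True)
s=r.sense(); im=r.snapshot('wrist'); save('w1',im); print(s['tool_pos'],s['tcp_rot'])
hs=cv2.cvtColor(im,cv2.COLOR_RGB2HSV)
m=cv2.inRange(hs,(18,120,60),(34,255,255));n,l,st,c=cv2.connectedComponentsWithStats(m);i=1+np.argmax(st[1:,4]);print(st[i])
q=cv2.approxPolyDP(cv2.findContours((l==i).astype(np.uint8),0,2)[0][0],3,True)[:,0];print(q.tolist());print(plane('wrist',q,160,s))
print('expected top', proj('wrist',[[398,345,160],[505,331,160]],s))
print('ring scene',plane('scene',[(243.1,193.9)],72))
cv2.imwrite('pics/w1x.png',im[:,:,::-1])
E
```

```text
time: 1.15
tool_pos: [391.2, 385.7, 231.0]
tcp_rot: [-180.0, -0.0, 172.5]
ft_force: [0.0, 0.7, 0.7]
finger_gap: 85.6
grip_force: 0.0
time: 1.65
tool_pos: [452.4, 338.2, 230.9]
tcp_rot: [-180.0, -0.1, 172.5]
ft_force: [-0.0, 0.9, 0.3]
finger_gap: 85.3
grip_force: 0.0
[452.4 338.2 230.9] [-180.    -0.1  172.5]
[ 238  114   26  166 2316]
[[252, 114], [247, 134], [239, 278], [248, 279], [263, 128], [258, 116]]
[[392.8 347.8 160. ]
 [404.6 343.  160. ]
 [505.5 323.5 160. ]
 [507.1 329.8 160. ]
 [402.2 353.5 160. ]
 [394.5 351.3 160. ]]
expected top [[248.7 123. ]
 [249.2 276.2]]
ring scene [[543.6 -52.4  72. ]]
```

View pics/w1x.png

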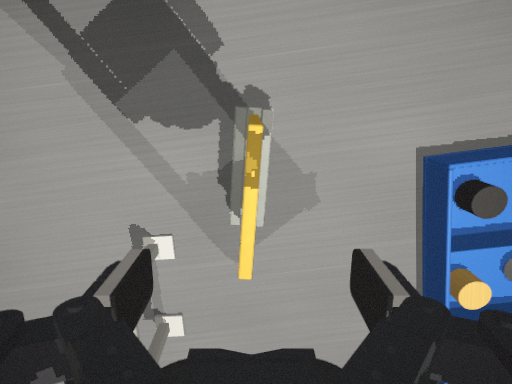

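Run:
```python
from h import *
np.set_printoptions(precision=1,suppress=True)
im=cv2.imread('pics/w1.png');h=cv2.cvtColor(im,cv2.COLOR_BGR2HSV);m=cv2.inRange(h,(15,100,40),(34,255,255))
s=dict(tool_pos=np.array([452.4,338.2,230.9]),tcp_rot=[-180,-.1,172.5])
P=[]
for v in range(110,282,8):
    x=np.flatnonzero(m[v,225:280])+225
    if len(x): P.append((x.mean(),v)); print(v,x.min(),x.max(),plane('wrist',[[x.mean(),v]],160,s)[0][:2])
```

```text
118 249 259 [395.3 348.7]
126 248 262 [400.3 348.7]
134 247 262 [405.2 347.7]
142 247 261 [410.1 346.8]
150 246 260 [415.1 345.5]
158 246 260 [420.3 344.8]
166 245 259 [425.4 343.5]
174 245 258 [430.7 342.4]
182 244 258 [436.  341.4]
190 243 257 [441.4 340. ]
198 243 257 [446.9 339.3]
206 242 256 [452.4 337.9]
214 242 255 [458.  336.8]
222 242 255 [463.8 336. ]
230 241 255 [469.6 334.9]
238 240 254 [475.4 333.4]
246 240 253 [481.3 332.3]
254 239 253 [487.3 331.1]
262 239 252 [493.4 329.9]
270 238 251 [499.6 328.3]
278 239 251 [506.  327.8]
```

```bash
python3 -m handwheel '[[0,0,0,4.1],[0,0,0.02,0],[0,0,0.02,0],[0,0,0.02,0],[0,0,0.02,0],[0,0,0.015,0],[0,0,0.008,0],[0,0,0,0]]'; python3 -m handwheel '[[0,0,0,0],[0,0,0,0],[0,0,0,0],[0,0,0,0],[0,0,0,0],[0,0,0,0],[0,0,0,0],[0,0,0,0]]' 0 60
```

```text
time: 2.5
tool_pos: [451.5, 338.4, 127.1]
tcp_rot: [-179.9, -0.1, 168.5]
ft_force: [-0.1, 0.9, -0.0]
finger_gap: 85.5
grip_force: 0.0
time: 3.3
tool_pos: [452.9, 338.5, 128.7]
tcp_rot: [180.0, 0.0, 168.4]
ft_force: [0.1, -0.1, 4.1]
finger_gap: 9.4
grip_force: 59.3
```

```bash
python3 -m handwheel '[[0,0,-0.02,0],[0,0,-0.02,0],[0,0,-0.02,0],[0,0,-0.02,0],[0,0,-0.02,0],[0,0,-0.01,0],[0,0,0,0]]'
python3 - <<'E'
from h import *
np.set_printoptions(precision=1,suppress=True)
im=cv2.imread('pics/w1.png');h=cv2.cvtColor(im,cv2.COLOR_BGR2HSV);m=cv2.inRange(h,(0,0,190),(180,40,255));m[:,:130]=0;m[:220]=0;m[350:]=0;m[:,200:]=0
s=dict(tool_pos=np.array([452.4,338.2,230.9]),tcp_rot=[-180,-.1,172.5])
n,l,st,c=cv2.connectedComponentsWithStats(m)
for i in range(1,n):
    if st[i,4]>60:
        rc=cv2.minAreaRect(cv2.findNonZero((l==i).astype(np.uint8)));print(st[i],plane('wrist',cv2.boxPoints(rc),4,s)[:,:2].tolist())
S=cv2.imread('pics/scene0.png');D=cv2.imread('pics/side0.png')
# bar line: per-column centroid of bright pixels
def line(im,x0,x1,y0,y1,th,wd):
    g=cv2.cvtColor(im,cv2.COLOR_BGR2GRAY).astype(float);P=[]
    for u in range(x0,x1):
        col=g[y0:y1,u];k=np.argmax(np.convolve(col,np.ones(wd),'same'));a=np.arange(max(0,k-4),min(len(col),k+5));w=np.clip(col[a]-th,0,None)
        if w.sum()>0:P.append((u,y0+(a*w).sum()/w.sum()))
    P=np.array(P);f=np.polyfit(P[:,0],P[:,1],1);e=P[:,1]-np.polyval(f,P[:,0]);k=abs(e)<1;f=np.polyfit(P[k,0],P[k,1],1);print(len(P),k.sum(),f);return f
fs=line(S,290,322,140,160,150,4);fd=line(D,205,248,240,254,130,4)
for n,f,a,b in [('scene',fs,290,322),('side',fd,205,248)]:
    q=plane(n,[(a,np.polyval(f,a)),(b,np.polyval(f,b))],88);d=q[1]-q[0];print(n,q,np.degrees(np.arctan(d[1]/d[0])))
E
```

```text
time: 4.0
tool_pos: [453.2, 338.8, 239.5]
tcp_rot: [179.9, 0.1, 168.4]
ft_force: [-0.3, -0.4, -2.0]
finger_gap: 8.9
grip_force: 58.7
[151 236  24  24 402] [[525.5818500082055, 208.86200102902157], [525.5907947979438, 233.90748411602436], [556.3861803516337, 231.47924946179933], [556.4105895301705, 205.91225083871322]]
[162 316  22  21 314] [[635.9478887104403, 199.92397317353604], [635.8372988401775, 224.88114566622644], [666.6250724037461, 222.5524748389364], [666.7726737047167, 197.13519535240457]]
32 32 [ 0.4 30. ]
43 43 [  0.2 204. ]
scene [[543.1 202.9  88. ]
 [651.4 195.5  88. ]] -3.8718568453923097
side [[648.5 193.4  88. ]
 [538.7 202.3  88. ]] -4.621302366454086
```

```bash
python3 -m handwheel '[[0,0,0,-7.1],[-0.019,-0.0207,0,0],[-0.019,-0.0207,0,0],[-0.019,-0.0207,0,0],[-0.019,-0.0207,0,0],[-0.019,-0.0207,0,0],[-0.019,-0.0207,0,0],[-0.019,-0.0207,0,0],[-0.0194,-0.021,0,0],[0,0,0,0]]'; python3 -m handwheel '[[0,0,0.02,0],[0,0,0.02,0],[0,0,0.02,0],[0,0,0.02,0],[0,0,0.02,0],[0,0,0,0],[0,0,0,0]]'
python3 - <<'E'
from h import *
ims=[]
for n,u0,v0 in [('scene',270,90),('side',180,190)]:
    im=r.snapshot(n);save(n+'1',im);ims.append(cv2.resize(im[v0:v0+110,u0:u0+90,::-1],(360,440),interpolation=2))
cv2.imwrite('pics/p1.png',np.hstack(ims))
E
```

```text
time: 5.0
tool_pos: [592.5, 158.0, 235.9]
tcp_rot: [-179.9, -0.1, 175.4]
ft_force: [-1.7, 0.2, -2.3]
finger_gap: 9.3
grip_force: 58.8
time: 5.7
tool_pos: [590.5, 161.4, 137.2]
tcp_rot: [-180.0, -0.1, 175.6]
ft_force: [0.0, 0.3, -1.3]
finger_gap: 9.3
grip_force: 58.7
```

View pics/p1.png

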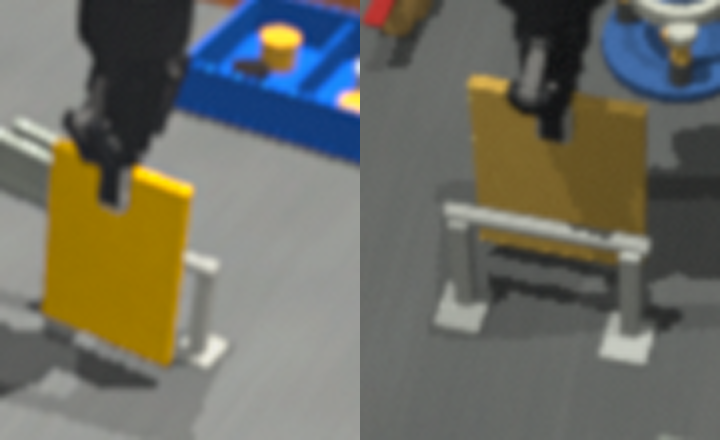

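```bash
python3 -m handwheel '[[0,0,0.006,0],[0,0,0.005,0],[0,0,0.003,0],[0,0,0.002,0],[0,0,0,0]]'
python3 - <<'E'
from h import *
print(plane('side',[(207.5,209),(251.2,215.7)],168))
print(plane('scene',[(270+64/4,90+140/4),(270+190/4,90+184/4)],168))
E
```

```text
time: 6.3
tool_pos: [591.3, 161.1, 121.8]
tcp_rot: [-180.0, -0.0, 175.5]
ft_force: [0.5, -0.4, -1.1]
finger_gap: 9.2
grip_force: 58.8
[[645.99513104 154.13129863 168.        ]
 [537.78213623 159.730492   168.        ]]
[[543.23248898 168.70509482 168.        ]
 [642.69794597 164.64905375 168.        ]]
```

```bash
python3 -m handwheel '[[0,0,0.001,0],[0,0,0.001,0],[0,0,0.001,0],[0,0,0.0005,0],[0,0,0,0],[0,0,0,0]]'
```

```text
time: 6.9
tool_pos: [591.6, 161.2, 118.8]
tcp_rot: [180.0, 0.0, 175.5]
ft_force: [0.2, -0.1, -1.6]
finger_gap: 8.7
grip_force: 59.1
```

```bash
python3 -m handwheel '[[0,0,0.001,0],[0,0,0,0],[0,0,0,0]]';  python3 -m handwheel '[[0,0,0.0005,0],[0,0,0,0],[0,0,0,0]]'
```

```text
time: 7.2
tool_pos: [592.1, 161.3, 118.7]
tcp_rot: [180.0, 0.1, 175.5]
ft_force: [-2.9, -0.5, 6.0]
finger_gap: 9.2
grip_force: 59.8
time: 7.5
tool_pos: [592.2, 161.4, 118.8]
tcp_rot: [180.0, 0.1, 175.6]
ft_force: [-3.1, -0.0, 8.6]
finger_gap: 8.7
grip_force: 60.5
```

```bash
python3 -m handwheel '[[0,0,0,0],[0,0,0,0],[0,0,0,0],[0,0,0,0],[0,0,0,0]]' 0.04; python3 -m handwheel '[[0,0.004,0,0],[0,0.004,0,0],[0,0.004,0,0],[0,0.004,0,0],[0,0.003,0,0],[0,0.003,0,0],[0,0.003,0,0],[0,0.003,0,0],[0,0.003,0,0],[0,0.003,0,0]]'
python3 -m handwheel '[[0,0.003,0,0],[0,0.002,0,0],[0,0.002,0,0],[0,0,0,0],[0,0,0,0],[0,0,0,0]]'
python3 - <<'E'
from h import *
ims=[]
for n,u0,v0 in [('scene',270,90),('side',180,190)]:
    im=r.snapshot(n);save(n+'2',im);ims.append(cv2.resize(im[v0:v0+110,u0:u0+90,::-1],(360,440),interpolation=2))
cv2.imwrite('pics/p2.png',np.hstack(ims))
E
```

```text
time: 8.0
tool_pos: [591.6, 161.1, 117.1]
tcp_rot: [-180.0, -0.0, 175.5]
ft_force: [0.4, 0.1, 0.7]
finger_gap: 40.3
grip_force: 0.0
time: 9.0
tool_pos: [594.3, 195.3, 117.3]
tcp_rot: [180.0, 0.0, 175.5]
ft_force: [0.6, -0.4, 0.5]
finger_gap: 40.1
grip_force: 0.0
time: 9.6
tool_pos: [594.8, 202.0, 117.3]
tcp_rot: [-180.0, -0.0, 175.5]
ft_force: [0.4, 0.5, -0.0]
finger_gap: 39.8
grip_force: 0.0
```

View pics/p2.png

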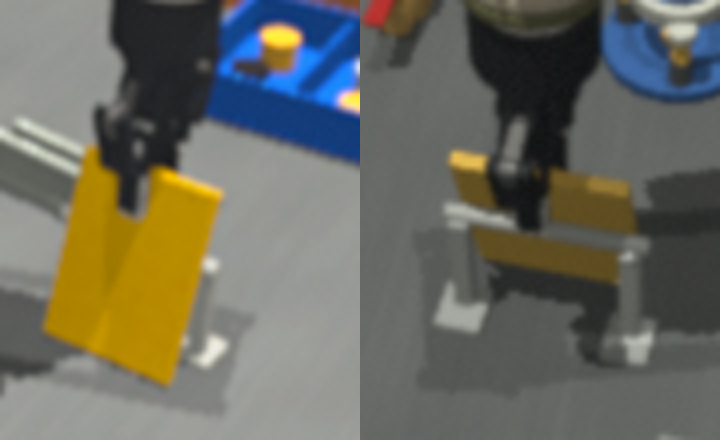

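The guard leans clearly on the bar: in the scene its foot runs (45,330)–(170,383) and its top (90,150)–(220,195). Retreating upward, then going to the trap.

```bash
python3 -m handwheel '[[0,0,-0.01,0],[0,0,-0.02,0],[0,0,-0.03,0],[0,0,-0.03,0],[0,0,-0.03,0],[0,0,-0.01,0],[0,0,0,0]]'; python3 -m handwheel '[[0.005,-0.0178,0,0],[0.01,-0.034,0,0],[0.01,-0.034,0,0],[0.01,-0.034,0,0],[0.01,-0.034,0,0],[0.01,-0.034,0,0],[0.01,-0.034,0,0],[0.01,-0.034,0,0],[0.01,-0.034,0,0],[0.01,-0.034,0,0]]' 0.085; python3 -m handwheel '[[0.01,-0.034,0,0],[0.01,-0.034,0,0],[0.006,-0.034,0.02,0],[0,0,0.02,0],[0,0,0,0],[0,0,0,0]]'
python3 - <<'E'
from h import *
np.set_printoptions(precision=1,suppress=True)
s=r.sense();im=r.snapshot('wrist');save('w2',im);print(s['tool_pos'],s['tcp_rot'])
for n in ['scene','side']: save(n+'3',r.snapshot(n))
sc=cv2.imread('pics/scene3.png')[90:200,270:360];sd=cv2.imread('pics/side3.png')[190:300,180:270]
cv2.imwrite('pics/p3.png',np.hstack([cv2.imread('pics/w2.png')]+[np.vstack([cv2.resize(x,(157,192)) for x in (sc,sd)])]))
E
```

```text
time: 10.4
tool_pos: [596.0, 202.4, 250.2]
tcp_rot: [179.9, 0.3, 175.5]
ft_force: [-0.2, 0.7, -0.4]
finger_gap: 40.1
grip_force: 0.0
time: 11.4
tool_pos: [473.4, -114.3, 245.2]
tcp_rot: [180.0, -0.2, 175.6]
ft_force: [0.8, -0.3, 0.1]
finger_gap: 85.2
grip_force: 0.0
time: 12.0
tool_pos: [440.3, -212.3, 206.0]
tcp_rot: [179.9, -0.2, 175.5]
ft_force: [0.3, -0.5, 1.1]
finger_gap: 84.5
grip_force: 0.0
[ 440.3 -212.3  206. ] [179.9  -0.2 175.5]
```

View pics/p3.png

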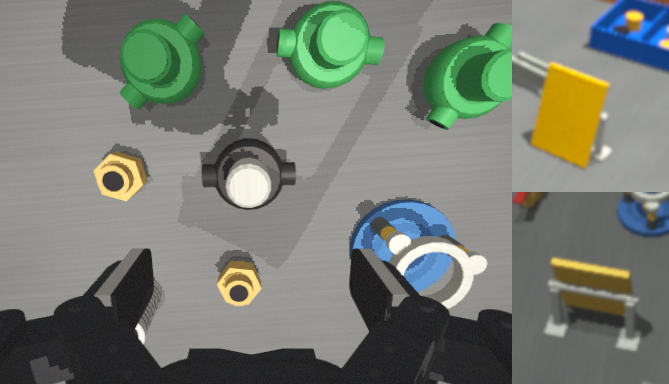

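Run:
```python
from h import *
np.set_printoptions(precision=1,suppress=True)
s=dict(tool_pos=np.array([440.3,-212.3,206.]),tcp_rot=[179.9,-.2,175.5])
im=cv2.imread('pics/w2.png');h=cv2.cvtColor(im,cv2.COLOR_BGR2HSV);m=cv2.inRange(h,(0,0,195),(180,40,255))
a=m.copy();a[:,:220]=0;a[:,280:]=0;a[:150]=0;a[215:]=0
n,l,st,c=cv2.connectedComponentsWithStats(a);i=1+np.argmax(st[1:,4]);e=cv2.fitEllipse(cv2.convexHull(cv2.findNonZero((l==i).astype(np.uint8))));print('cap',st[i],e)
# circle fit on top plane: contour points cast to z=82, ring at 72
cap=plane('wrist',cv2.findContours((l==i).astype(np.uint8),0,1)[0][0][:,0],82,s)[:,:2]
print('cap extent',cap.min(0),cap.max(0),plane('wrist',[e[0]],82,s))
a=m.copy();a[:,:385]=0;a[:,492:]=0;a[:225]=0;a[315:]=0
cs,hi=cv2.findContours(a,cv2.RETR_CCOMP,1)
for k,cc in enumerate(cs):
    if len(cc)>40:
        P=plane('wrist',cc[:,0],72,s)[:,:2];x0,y0=P.mean(0)
        from scipy.optimize import least_squares
        f=least_squares(lambda q:np.hypot(P[:,0]-q[0],P[:,1]-q[1])-q[2],[x0,y0,30],loss='soft_l1',f_scale=1);print('ring contour',hi[0][k][3],len(cc),f.x,np.median(abs(f.fun)))
f=least_squares(lambda q:np.hypot(cap[:,0]-q[0],cap[:,1]-q[1])-q[2],[440,-212,19],loss='soft_l1',f_scale=1);print('cap circ',f.x,np.median(abs(f.fun)))
```

```text
cap [ 227  164   44   43 1450] ((248.3594512939453, 185.49851989746094), (42.818058013916016, 43.63349533081055), 114.1044921875)
cap extent [ 421.5 -231.1] [ 457.6 -195.2] [[ 439.5 -213.2   82. ]]
ring contour -1 274 [542.1 -48.   32.9] 4.2834239846801445
ring contour -1 56 [506.  -83.3   8.6] 0.7154338866316134
cap circ [ 439.9 -213.    17.7] 0.2633186199190316
```

```bash
python3 -m handwheel '[[0,0.0005,0.025,0],[0,0,0.03,0],[0,0,0.03,0],[0,0,0.03,0],[0,0,0.02,0],[0,0,0.012,0],[0,0,0.006,0],[0,0,0.003,0],[0,0,0.001,0],[0,0,0,0]]'; python3 -m handwheel '[[0,0,0,0],[0,0,0,0],[0,0,0,0],[0,0,0,0],[0,0,0,0],[0,0,0,0],[0,0,0,0]]' 0 100;  python3 -m handwheel '[[0,0,-0.01,0],[0,0,-0.03,0],[0,0,-0.04,0],[0,0,-0.04,0],[0,0,-0.02,0],[0,0,0,0]]'
```

```text
time: 13.15
tool_pos: [441.9, -213.0, 51.3]
tcp_rot: [-180.0, 0.1, 175.5]
ft_force: [-1.5, -1.0, -0.5]
finger_gap: 84.8
grip_force: 0.0
time: 13.85
tool_pos: [441.6, -213.1, 51.2]
tcp_rot: [-179.9, 0.1, 175.5]
ft_force: [-1.5, 0.3, 5.7]
finger_gap: 35.8
grip_force: 99.6
time: 14.45
tool_pos: [442.7, -213.4, 193.9]
tcp_rot: [-179.9, 0.3, 175.5]
ft_force: [0.8, -0.5, -7.2]
finger_gap: 35.3
grip_force: 101.8
```

```bash
python3 -m handwheel '[[-0.015,0.015,0,0],[-0.025,0.025,0,0],[-0.025,0.025,0,0],[-0.025,0.025,0,0],[-0.025,0.025,0,0],[-0.025,0.025,0,0],[-0.02,0.02,0,0],[-0.015,0.016,0,0],[0,0,0,0],[0,0,0,0]]'
python3 - <<'E'
from h import *
from scipy.optimize import least_squares
np.set_printoptions(precision=1,suppress=True)
s=r.sense();im=r.snapshot('wrist');save('w3',im);print(s['tool_pos'],s['tcp_rot'],proj('wrist',[[543.5,-51,72]],s))
h=cv2.cvtColor(im,cv2.COLOR_RGB2HSV)
c=proj('wrist',[[543.5,-51,72]],s)[0]
# radial edges: from the centre outward, first bright pixel and last bright pixel
P=[];Q=[]
for a in np.arange(0,360,4):
    d=np.array([np.cos(np.radians(a)),np.sin(np.radians(a)),0])
    R=np.arange(12,50,.25);px=proj('wrist',np.array([543.5,-51,72])+R[:,None]*d,s).astype(np.float32)
    v=cv2.remap(h[:,:,2],px[:,:1],px[:,1:],1)[:,0].astype(float);sa=cv2.remap(h[:,:,1],px[:,:1],px[:,1:],1)[:,0]
    b=(v>190)&(sa<45)
    if b.any():
        k=np.flatnonzero(b);P.append((a,R[k[0]],R[k[-1]]))
P=np.array(P);print(P[::3].round(1).tolist())
for j in (1,2):
    X=P[:,j]*np.cos(np.radians(P[:,0]));Y=P[:,j]*np.sin(np.radians(P[:,0]))
    f=least_squares(lambda q:np.hypot(X-q[0],Y-q[1])-q[2],[0,0,30],loss='cauchy',f_scale=.5);print(j,f.x,np.median(abs(f.fun)))
cv2.imwrite('pics/w3x.png',im[:,:,::-1])
E
```

```text
time: 15.45
tool_pos: [627.8, -50.1, 187.1]
tcp_rot: [180.0, -0.3, 175.6]
ft_force: [-0.4, 0.4, -7.5]
finger_gap: 35.3
grip_force: 101.8
[627.8 -50.1 187.1] [180.   -0.3 175.6] [[239.5  78.6]]
[[0.0, 27.8, 35.5], [12.0, 27.5, 35.5], [24.0, 27.0, 36.5], [36.0, 27.0, 36.5], [48.0, 26.8, 36.2], [60.0, 26.5, 36.0], [72.0, 26.8, 36.2], [84.0, 26.8, 36.2], [96.0, 26.5, 49.8], [108.0, 26.5, 48.8], [120.0, 26.8, 36.2], [132.0, 26.8, 36.0], [144.0, 26.5, 36.0], [156.0, 26.8, 36.0], [168.0, 27.0, 36.2], [180.0, 27.8, 35.5], [192.0, 27.8, 35.5], [204.0, 28.2, 36.0], [216.0, 28.8, 38.5], [228.0, 28.2, 33.8], [240.0, 28.2, 31.5], [252.0, 28.8, 28.8], [268.0, 29.0, 29.0], [280.0, 28.5, 29.5], [292.0, 28.2, 33.8], [304.0, 28.0, 35.8], [316.0, 28.2, 35.5], [328.0, 28.0, 45.2], [340.0, 27.8, 49.8], [352.0, 27.8, 43.8]]
1 [ 0.  -1.  27.5] 0.14417896078550996
2 [-0.1  0.4 35.8] 0.33516251138608766
```

View pics/w3x.png

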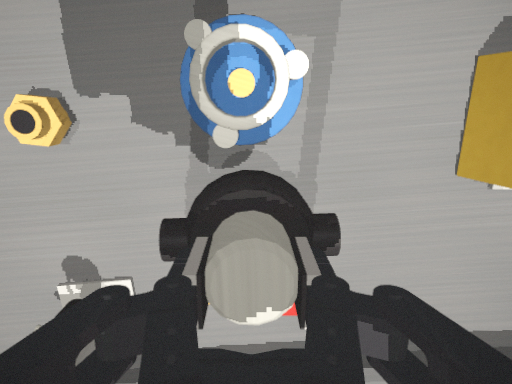

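Run:
```python
from h import *
np.set_printoptions(precision=1,suppress=True)
s=dict(tool_pos=np.array([627.8,-50.1,187.1]),tcp_rot=[180,-.3,175.6])
q=plane('wrist',[(161,239),(340,234)],187.1-51.2+34,s);print(q,q.mean(0),q[1]-q[0])
im=cv2.imread('pics/w3.png');g=im.max(2)
# body silhouette: dark circle above row 236
P=[]
for v in range(176,212,2):
    x=np.flatnonzero(g[v,170:335]<60)+170
    P+= [(x.min(),v),(x.max(),v)]
from scipy.optimize import least_squares
for z in (15,20,24):
    X=plane('wrist',P,187.1-51.2+z,s);f=least_squares(lambda q:np.hypot(X[:,0]-q[0],X[:,1]-q[1])-q[2],[627,-50,34],loss='soft_l1');print(z,f.x,np.median(abs(f.fun)))
```

```text
[[624.9 -95.8 169.9]
 [629.3  -3.  169.9]] [627.1 -49.4 169.9] [ 4.4 92.8  0. ]
15 [632.  -50.4  36. ] 0.14583263924894752
20 [630.  -50.2  35. ] 0.14182861716412987
24 [628.4 -50.   34.2] 0.13862289789265958
```

The ring is at wrist pixel (240,79), giving ring_top at about (543.5,−51.7). The trap is held upright and within 1 mm of the TCP. Moving over the ring.

```bash
python3 -m handwheel '[[0.01,-0.001,0,0],[0.02,-0.002,0,0],[0.02,-0.002,0,0],[0.02,-0.002,0,0],[0.01,-0.001,0,0],[0.0033,-0.0002,0,0],[0,0,0,0],[0,0,0,0]]'; python3 -m handwheel '[[0,0,0.02,0],[0,0,0.02,0],[0,0,0.012,0],[0,0,0.005,0],[0,0,0,0],[0,0,0,0]]'
python3 - <<'E'
from h import *
print(r.sense()['tool_pos'])
E
```

```text
time: 16.3
tool_pos: [546.2, -52.6, 190.5]
tcp_rot: [-180.0, 0.0, 175.5]
ft_force: [-0.4, 0.1, -6.0]
finger_gap: 35.7
grip_force: 101.9
time: 16.9
tool_pos: [546.3, -52.5, 134.2]
tcp_rot: [-180.0, 0.1, 175.6]
ft_force: [-0.1, 0.8, -6.4]
finger_gap: 35.6
grip_force: 101.8
[546.31487545 -52.47654737 134.1904188 ]
```

```bash
python3 -m handwheel '[[0.002,0.0004,0.006,0],[0,0,0.006,0],[0,0,0.004,0],[0,0,0.002,0],[0,0,0,0],[0,0,0,0]]'; python3 -m handwheel '[[0,0,0.002,0],[0,0,0.002,0],[0,0,0.001,0],[0,0,0.001,0],[0,0,0,0],[0,0,0,0]]'
python3 - <<'E'
from h import *
s=r.sense();print(s['ft_force'],s['wrist_torque'])
E
```

```text
time: 17.5
tool_pos: [543.7, -51.9, 115.4]
tcp_rot: [-180.0, 0.0, 175.5]
ft_force: [0.2, 0.1, -6.3]
finger_gap: 35.3
grip_force: 101.9
time: 18.1
tool_pos: [544.3, -51.9, 110.0]
tcp_rot: [-180.0, 0.1, 175.5]
ft_force: [1.3, 1.7, 1.4]
finger_gap: 35.6
grip_force: 102.6
[1.26197827 1.69409292 1.35336325] [ 0.18505658 -0.13051308  0.01054973]
```

```bash
python3 -m handwheel '[[0,0,0.002,0],[0,0,0.002,0],[0,0,0.002,0],[0,0,0.002,0],[0,0,0.002,0],[0,0,0.002,0],[0,0,0,0]]'; python3 -m handwheel '[[0,0,0.001,0],[0,0,0.001,0],[0,0,0.001,0],[0,0,0.001,0],[0,0,0,0],[0,0,0,0]]'
```

```text
time: 18.8
tool_pos: [544.5, -51.9, 98.1]
tcp_rot: [-180.0, 0.1, 175.5]
ft_force: [-0.8, 0.6, 9.6]
finger_gap: 35.5
grip_force: 103.5
time: 19.4
tool_pos: [544.6, -51.9, 94.7]
tcp_rot: [-180.0, 0.1, 175.5]
ft_force: [-0.0, 0.9, 11.3]
finger_gap: 35.4
grip_force: 103.8
```

```bash
python3 -m handwheel '[[0,0,0.001,0],[0,0,0.001,0],[0,0,0,0],[0,0,0,0]]'; python3 -m handwheel '[[0,0,0.001,0],[0,0,0,0],[0,0,0,0]]'; python3 -m handwheel '[[0,0,0.001,0],[0,0,0,0],[0,0,0,0]]'
```

```text
time: 19.8
tool_pos: [544.6, -51.9, 92.9]
tcp_rot: [-180.0, 0.1, 175.6]
ft_force: [-0.8, 1.4, 12.3]
finger_gap: 35.6
grip_force: 103.9
time: 20.1
tool_pos: [544.6, -51.9, 92.0]
tcp_rot: [-180.0, 0.1, 175.6]
ft_force: [-2.5, 1.7, 12.9]
finger_gap: 35.8
grip_force: 104.2
time: 20.4
tool_pos: [544.8, -51.9, 91.7]
tcp_rot: [-180.0, 0.1, 175.6]
ft_force: [-4.0, 1.8, 19.0]
finger_gap: 35.5
grip_force: 105.0
```

```bash
python3 -m handwheel '[[0,0,0.001,0],[0,0,0,0],[0,0,0,0],[0,0,0,0],[0,0,0,0]]'
python3 - <<'E'
from h import *
ims=[]
for n,u0,v0,w,hh in [('scene',210,150,90,90),('side',220,130,90,90),('scene',265,90,90,90),('side',180,205,90,90)]:
    im=r.snapshot(n);save(n+'4_%d'%u0,im);ims.append(cv2.resize(im[v0:v0+hh,u0:u0+w,::-1],(300,300),interpolation=2))
cv2.imwrite('pics/fin.png',np.vstack([np.hstack(ims[:2]),np.hstack(ims[2:])]))
E
```

```text
time: 20.9
tool_pos: [545.0, -51.9, 91.6]
tcp_rot: [-180.0, 0.2, 175.6]
ft_force: [-7.6, 3.9, 26.5]
finger_gap: 36.0
grip_force: 105.7
```

View pics/fin.png

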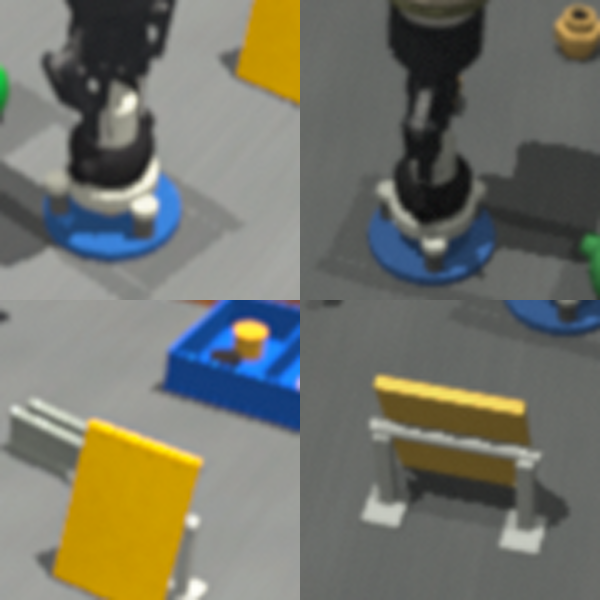

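The ring ears sit on the sleeves at (145,210) and (55,190), with no gap left. The trap is upright in the ring and the guard leans on the bar's middle.

```bash
python3 -c "from bench import r; print(r.hand_in())"
```

```text
the job is handed in; nothing more can be done
None
```

I handed the job in at about 21 s: the guard is leaning back against the middle of the bar, and the trap is upright in the ring, held against the lower stop with about 26 N at the wrist.

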